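Take the power-feed slide out of gear and park its carriage

ROBOT

A 6-joint arm with a two-finger parallel gripper is mounted at the origin on a cart in front of the work surface, level with it; the furniture and walls round the work are solid. World frame = base frame: x ahead of the robot, y to its left, z up, the work surface at z = 0. Lengths are in m, angles in rad, forces in N, time in s.
With the tool pointing down it reaches from about 0.275 to 0.825 m from the base axis. Payload 4.9 kg.
Tool frame: the origin (TCP) lies midway between the tips of the shut fingers; the grasp point (between the pads) lies bot.grasp_offset behind it (bot.grasp_offset is the distance from the TCP to the grasp point, in m); y points along the fingers, x is the direction in which the jaws open and shut, and the axes are right-handed (so a half turn about y gives the same grasp; the last joint's range is limited). The gripper opens to 85 mm and grips with 20 to 120 N. Pads are 22 mm wide; open, the fingers measure 114 mm over their backs; the gripper's body (76 mm by 85 mm) begins 54 mm behind the grasp point. The pads swing forward as they close: fully open they stand 13 mm farther back than shut.
Start: joints at [1.204, 0.326, -0.193, 1.052, 0, 1.437], TCP at [0.127, 0.535, 0.231] pointing down, gripper open.
Joint ranges: [-2.65, 2.65], [-0.97, 1.79], [-1.3, 1.35], [-1.93, 2.1], [-1.47, 1.37], [-3.14, 3.14]. Speed limits (rad/s): [2.57, 2.57, 3.14, 3.14, 3.14, 3.14].

INTERFACE

Orientations are given as a unit quaternion [w, x, y, z].
In Python, from cell import bot gives the robot as it stands. Calls block until the motion is done:
- bot.move_pose(position, orientation): joint-space move of the TCP to a pose.
- bot.move_linear(position, speed=0.15, rotation=None, until_force=None): straight line of the TCP; rotation=None keeps the orientation; speed is the mean speed in m/s. With until_force (N) it stops when the force on the tool has changed by that much, and returns True; else False.
- bot.goto_joints(angles): joint-space move.
- bot.set_gripper(opening, grasp_force=None): opening from 0.0 (shut) to 1.0 (fully open); grasp_force is the grip in N (None keeps the last); returns when the fingers have stopped.
- bot.wait(seconds).
- bot.solve_ik(position, orientation): joint angles nearest the present ones, or None.
- bot.camera(name): name is "scene" or "top"; returns the picture (384x512x3 uint8, red, green, blue); there is no depth.
- bot.calibration(name): a dict with "mtx" (3x3 intrinsics, pixels), "extrinsics" (4x4, takes a point from world to camera coordinates). Camera axes: x right, y down, z forward; pixel columns grow to the right and rows downward; lengths in m; the calibration is good to about 2 mm. A picture is of the moment at which its call begins. calibration takes no time and is no camera call.
A pose or a line that the arm cannot do raises bot.PlanningError and nothing moves.
- bot.close_job(): hands the job in, once; it reports no verdict.
Trained networks look in the newest picture that a camera, given by its name, has taken for a name from the list of things; names that differ only in an ending like _2 or _b are one class to them, and where a whole thing is asked for, a point or a joint stands for the part that bears it (a point fixed in the world has none). Each returns a list of dicts, best first, with "confidence" (0 to 1); they miss things now and then, are a little off and sometimes report something else, mostly with a low value. They report only what shows in the picture. A call takes as long as a camera call.
- bot.search_frame(camera, thing): "bbox" ([left, top, width, height] in pixels, round what is visible of it).
Readings, each from a call of its own:
- bot.read_clock(): time.
- bot.read_joint_positions(): joint angles.
- bot.read_joint_vel(): joint speeds.
- bot.read_joint_efforts(): joint torques, N m.
- bot.read_position(): TCP position.
- bot.read_tool_rot(): TCP orientation.
- bot.read_ft_force(): force on the tool from outside, world axes, zero at the start.
- bot.read_moment(): the same for the moment, N m.
- bot.read_gripper_width(): opening from 0.0 (shut) to 1.0 (fully open).
Only numpy, scipy, OpenCV 4.12 (cv2) and the standard library are available. Lean on these libraries where they do the work, as an engineer would, in place of code of your own. Each camera call takes 0.05 s, during which the arm holds its last target. There are 200 camera calls.

TASK

Take the little power-feed slide out of gear: bring the ball-ended forward-off-reverse lever on its sloping panel into the narrow off notch in the middle of its swing, and let go of it there. Then push the carriage by its black handle along the rails towards the end block (the end away from the gearbox), without ramming it, until it is fully home against its stop, and let go. Leave the lever in off, and do not disturb the things lying round the slide.

Things in the scene. Friction and masses are not known exactly. Their poses are not given: they have to be found in the camera images.
- feed_unit: the slide, fixed on the table: base plate 134 (x) by 350 mm (y), white gearbox on its right end (y -160 to -50, x -65 to 65, up to 131 mm high), rails along y, end block on its left end. Origin on the table top (plate from y -165 to +185 mm); own x points away from the robot, y along the rails from gearbox to end block, z up
- panel (a point): centre of the gearbox's control panel, at feed unit (-10, -105, 88) mm. The panel faces the robot and slopes 38 degrees from level, up and away from the robot: outward normal (-0.616, 0, 0.788) in the feed unit's axes
- light_bar (a point): middle of the lower near edge of the grey light bar that hangs along y over the whole unit: x -72 to -16, z 308 to 338 mm. A tool pointing straight down at lever or handle strikes it; one leaned 30 to 45 degrees, fingers pointing down and away from the robot as along the panel's normal, passes in front of it
- lever: forward-off-reverse lever: steel stick 9 to 15 mm thick with a black ball knob. Origin at the pivot, own z along the stick to the knob, own x the swing axis, up the panel's slope: it swings only sideways, across the panel. Springs drive it to one of two end stops, 0.5 rad either side of square to the panel; it starts at the left-hand end (towards the carriage)
- lever_pivot (a point): the lever's pivot, fixed 6 mm below the panel's centre. Off is a notch that catches the lever only within about 0.07 rad (6 mm at the knob); let go elsewhere it flies to an end. The notch plate inside is clamped by hand, so off lies anywhere up to 0.18 rad left or right of square to the panel: where cannot be seen, it must be felt
- lever_knob (a point): centre of the knob (24 mm ball, 85 mm from the pivot). Felt here, moved slowly from an end: 2 to 4 N against the motion; from 0.2 rad before off a hump of about 10 N, gone 0.08 rad before off; then it pulls along by some newtons (a tight grip that does not turn with the lever hides this); at off it suddenly resists with 6 to 9 N; 0.08 rad past off it runs away
- carriage: the carriage: plate 92 (x) by 70 mm (y), top at z 54 mm, with a chip tray on it; slides only along feed unit y. Origin at table level under the plate's middle; starts at feed unit y 25 to 50 mm. In gear (lever not in off) it is locked to the drive and does not yield to 25 N; out of gear it slides with about 5 N of friction and stays where it is left
- carriage_grip (a point): middle of the black grip of the carriage's handle, at carriage (-66, 0, 97) mm. The handle leans towards the robot by 38 degrees, parallel to the panel's normal; the grip is round, 16 to 21 mm thick, 56 mm long (this point midway)
- end_block: block 100 x 26 x 40 mm at the left end of the rails; origin in the middle of its underside. It carries the carriage's stop, hidden in the screw cover between the rails: a sprung plunger (4 mm travel, 0.8 rising to 2.8 N, then hard stop) on an adjustable screw. Home is fully pressed in, somewhere at carriage y 85 to 110 mm: only feeling tells where
- petri_dish: bystander: closed clear petri dish, 60 mm across, 16 mm high, in front of the gearbox; origin in the middle of its underside
- tweezers: bystander: pair of steel tweezers, 135 mm long, 13 mm wide, 9 mm high, lying in front of the carriage; origin in the middle of its underside
- loupe: bystander: black eye loupe, a waisted tube 36 mm across and 36 mm high, standing in front of the left end of the slide; origin in the middle of its underside
- blade_carton: bystander: small carton 32 x 58 x 18 mm, lying in front of the left half of the slide; origin in the middle of its underside
- beaker: bystander: clear beaker, 55 mm across, 70 mm high, standing to the left of the end block; origin in the middle of its underside

How it is judged:
On the way, in this order (a step that is already met when the one before it is completed fails the run):
1. the lever stands in its off notch, let go (y of lever_knob in the frame of feed_unit between -0.13 and -0.08 m and contact force between each of the arm, the fingers and lever below 0.1 N and angular speed of lever below 0.05 rad/s), for 0.5 s.
2. the carriage has been pushed fully home against its stop (contact force between carriage and end_block above 2 N), for 0.2 s.
At the end, for the whole second after the job is handed in: The lever rests in its off notch (knob within 25 mm of the panel's centre line; the end positions lie 40 mm off); the carriage rests home, its stop's plunger pressed in to within 1.5 mm of its end (over 2 N between carriage and end block) (y of lever_knob in the frame of feed_unit between -0.13 and -0.08 m and contact force between carriage and end_block above 2 N and angular speed of lever below 0.05 rad/s and linear speed of carriage below 0.005 m/s); the robot touches nothing.
It fails at once if the carriage is rammed against its stop (more than 45 N) (contact force between carriage and end_block above 45 N).
It fails at once if a thing lying round the slide is disturbed (moved more than 20 mm) (distance of any of petri_dish, tweezers, loupe, blade_carton, beaker from where it was at the start of the episode above 0.02 m).
It also fails if it takes over 72 s, if anything falls off the work surface, if the arm or the gripper's body presses on something with over 40 N, if the wrist force passes 120 N, or if a joint passes its speed limit or range.

## Working session

There is one attempt and no reset: what is moved stays moved. The work goes in short steps, each a Python script; the robot and the scene stay as the last script left them, time stands still between calls to the robot, and variables do not carry over. Pictures are saved under pics/ and viewed, about 8 in all and at most 12, crops included, and the job is handed in when it is done.

```bash
mkdir -p pics; ls
python3 - <<'E'
from cell import bot
import cv2,numpy as np
for c in("scene","top"):
    im=bot.camera(c); cv2.imwrite(f"pics/{c}0.png",cv2.cvtColor(im,cv2.COLOR_RGB2BGR))
    k=bot.calibration(c); print(c,np.round(k["mtx"],1).tolist(),np.round(k["extrinsics"],4).tolist())
    for t in("feed_unit","lever","lever_knob","carriage","carriage_grip","end_block","panel","light_bar","loupe","blade_carton","tweezers","petri_dish","beaker"):
        r=bot.search_frame(c,t); print(t,[(np.round(d["bbox"]).tolist(),round(d["confidence"],2)) for d in r[:2]])
print(bot.grasp_offset,bot.read_clock(),bot.read_tool_rot(),bot.read_ft_force())
E
```

```text
pics
scene [[393.7, 0.0, 260.0], [0.0, 393.7, 194.6], [0.0, 0.0, 1.0]] [[0.6408, -0.7674, -0.023, -0.5121], [-0.4417, -0.344, -0.8286, 0.3643], [0.628, 0.5411, -0.5593, 0.6675], [0.0, 0.0, 0.0, 1.0]]
feed_unit [([221.0, 102.0, 174.0, 222.0], 0.58), ([298.0, 238.0, 29.0, 25.0], 0.2)]
lever [([295.0, 239.0, 31.0, 22.0], 0.64)]
lever_knob [([219.0, 103.0, 177.0, 221.0], 0.21)]
carriage [([259.0, 228.0, 57.0, 42.0], 0.85), ([295.0, 240.0, 30.0, 26.0], 0.3)]
carriage_grip []
end_block []
panel [([220.0, 104.0, 178.0, 218.0], 0.78), ([237.0, 206.0, 34.0, 30.0], 0.22)]
light_bar [([222.0, 105.0, 176.0, 219.0], 0.91)]
loupe [([217.0, 238.0, 11.0, 18.0], 0.46)]
blade_carton [([201.0, 256.0, 30.0, 21.0], 0.76)]
tweezers [([221.0, 286.0, 60.0, 11.0], 0.67)]
petri_dish [([259.0, 228.0, 58.0, 44.0], 0.45)]
beaker [([233.0, 194.0, 24.0, 28.0], 0.85), ([258.0, 228.0, 56.0, 38.0], 0.15)]
top [[357.2, 0.0, 261.9], [0.0, 357.2, 189.3], [0.0, 0.0, 1.0]] [[-0.0085, -1.0, 0.0035, -0.158], [-0.8917, 0.006, -0.4527, 0.6342], [0.4526, -0.007, -0.8917, 0.7363], [0.0, 0.0, 0.0, 1.0]]
feed_unit [([206.0, 108.0, 180.0, 139.0], 0.73)]
lever [([316.0, 209.0, 14.0, 9.0], 0.42)]
lever_knob []
carriage [([267.0, 186.0, 29.0, 42.0], 0.89)]
carriage_grip [([266.0, 185.0, 33.0, 39.0], 0.79)]
end_block [([224.0, 176.0, 19.0, 36.0], 0.8)]
panel [([208.0, 107.0, 180.0, 137.0], 0.72)]
light_bar [([206.0, 108.0, 178.0, 137.0], 0.95)]
loupe [([209.0, 110.0, 178.0, 134.0], 0.72), ([223.0, 228.0, 13.0, 14.0], 0.61)]
blade_carton [([230.0, 251.0, 22.0, 9.0], 0.59), ([204.0, 175.0, 26.0, 28.0], 0.34)]
tweezers []
petri_dish [([316.0, 257.0, 24.0, 21.0], 0.86)]
beaker [([204.0, 175.0, 26.0, 29.0], 0.96)]
0.0187 1.4 [ 0.55469158 -0.5546601  -0.43856935  0.43855028] [0.01744052 1.50647036 0.27820779]
```

Run:
```python
import cv2
a=cv2.imread("pics/top0.png")[95:295,180:400]; b=cv2.imread("pics/scene0.png")[95:335,190:410]
cv2.imwrite("pics/a.png",cv2.resize(a,(660,600),interpolation=2)); cv2.imwrite("pics/b.png",cv2.resize(b,(550,600),interpolation=2))
```

```text
(no output)
```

View pics/a.png

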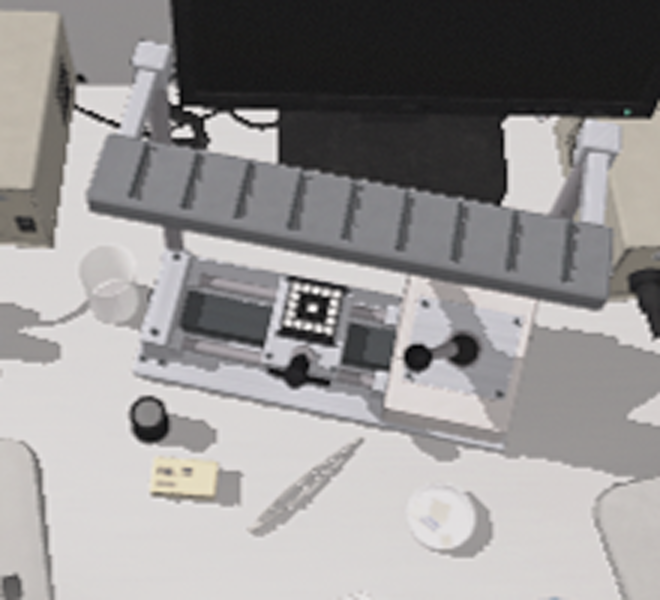

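View pics/b.png

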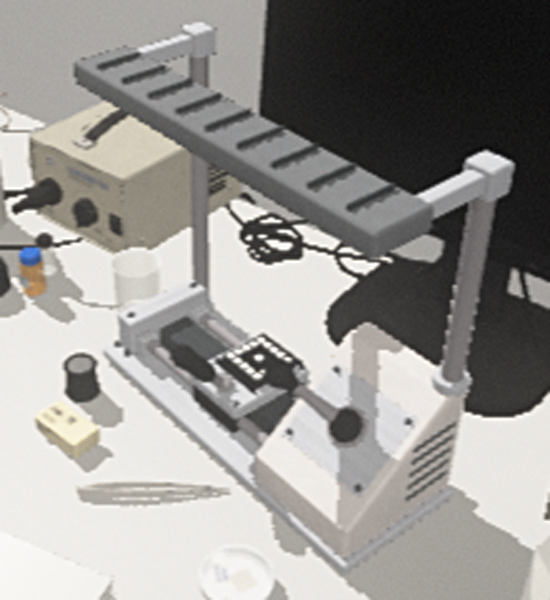

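The top view shows the unit yawed slightly. In crop pixels, the boot is at (463,348), the knob at (418,357) leaning left, the handle at (300,365), and the plate's near corners at (135,372) and (503,447). The scene view agrees: boot (345,425), knob about (290,378), and plate corners (105,350), (345,565) and (465,490).

```bash
cat > h.py <<'E'
from cell import bot
import numpy as np, cv2, json, os
from scipy.optimize import least_squares
n=np.array([-.616,0,.788]); up=np.array([.788,0,.616])
piv=np.array([-.010,-.105,.088])-.006*n
def knob(th): return piv+.085*(np.cos(th)*n+np.sin(th)*np.array([0,1,0]))
def proj(c,P):
    k=bot.calibration(c); E=k["extrinsics"]; p=k["mtx"]@(E[:3,:3]@P+E[:3,3]); return p[:2]/p[2]
def Rz(a): return np.array([[np.cos(a),-np.sin(a),0],[np.sin(a),np.cos(a),0],[0,0,1]])
def W(f,p): return Rz(f[2])@np.asarray(p)+np.array([f[0],f[1],0])
E
python3 - <<'E'
from h import *
T=lambda u,v:(180+u/3,95+v/3); S=lambda u,v:(190+u/2.5,95+v/2.5)
boot=np.array([-.01,-.105,.088])
obs=[("top",boot+.005*n,T(463,348)),("scene",boot+.005*n,S(345,425)),("top",knob(.5),T(418,357)),("scene",knob(.5),S(290,378)),
("top",[-.067,.185,.004],T(135,374)),("top",[-.067,-.165,.004],T(503,447)),("scene",[-.067,.185,.004],S(105,350)),
("scene",[-.067,-.165,.004],S(345,567)),("scene",[.067,-.165,.004],S(467,492))]
# carriage grip yc: handle blob centre
obs2=[("top",T(300,367))]
def r(f): return np.concatenate([proj(c,W(f,p))-q for c,p,q in obs])
s=least_squares(r,[.5,-.1,-.1],loss="soft_l1"); f=s.x
print(f,np.round(r(f).reshape(-1,2),1).tolist())
g=least_squares(lambda y:proj("top",W(f,[-.066,y[0],.097]))-T(300,367),[.04]); print("carriage y",g.x,g.fun)
json.dump(list(f),open("f.json","w"))
print("knob",W(f,knob(.5)),"square",W(f,knob(0)),"grip",W(f,[-.066,g.x[0],.097]))
def bp(c,uv,z=0):
    return least_squares(lambda p:proj(c,np.array([p[0],p[1],z]))-uv,[.4,0]).x
for nm,uv,z in(("loupe",T(150,420),.02),("carton",T(184,478),.01),("tw1",T(255,530),0),("tw2",T(362,441),0),("dish",T(441,517),.01),("beaker",T(110,290),.03)):
    print(nm,bp("top",uv,z))
for p in ([-.072,.2,.308],[-.072,-.2,.308]): print("bar",proj("top",W(f,p)),"obs",T(90,208),T(605,305))
E
```

```text
[ 0.63902688 -0.25237275 -0.22698913] [[0.2, -1.3], [1.5, -0.5], [0.3, -1.5], [-3.4, -2.7], [-0.6, -0.9], [0.2, 0.6], [-0.6, 1.5], [0.6, 3.3], [-4.1, 1.4]]
carriage y [0.02914575] [ 0.08368564 -0.40611655]
knob [ 0.57365419 -0.30321395  0.14205248] square [ 0.55823799 -0.3414773   0.150252  ] grip [ 0.58127899 -0.20912167  0.097     ]
loupe [ 0.56098486 -0.07578936]
carton [ 0.50967573 -0.10706604]
tw1 [ 0.46496439 -0.17015132]
tw2 [ 0.5463693  -0.26956903]
dish [ 0.4727234  -0.33393696]
beaker [ 0.68818348 -0.0343985 ]
bar [203.56452523 163.78061369] obs (210.0, 164.33333333333331) (381.66666666666663, 196.66666666666669)
bar [399.17603117 202.0636725 ] obs (210.0, 164.33333333333331) (381.66666666666663, 196.66666666666669)
```

```bash
cat >> h.py <<'E'
from scipy.spatial.transform import Rotation as Ro
f=json.load(open("f.json")) if os.path.exists("f.json") else [0,0,0]
def quat(sign=1,lean=np.deg2rad(38),tilt=0):
    a=np.array([np.sin(lean),0,-np.cos(lean)]); x=np.array([0,sign,0.])
    R=Rz(f[2])@np.column_stack([x,a,np.cross(x,a)]); q=Ro.from_matrix(R).as_quat(); return [q[3],*q[:3]]
yf=Rz(f[2])@np.array([0,1,0])
def lev(h,y): return W(f,piv+h*n+np.array([0,y,0]))   # h along panel normal from pivot
def fy(): return float(np.dot(bot.read_ft_force(),yf))
E
python3 - <<'E'
from h import *
for s in(1,-1):
    q=quat(s)
    for p in([.38,-.1,.3],lev(.17,.0407),lev(.065,.0407),lev(.065,-.03),W(f,[-.066-.616*0,.03,.097]),W(f,[-.066,.11,.097])):
        j=bot.solve_ik(p,q); print(s,np.round(p,3),None if j is None else np.round(j,2))
E
```

```text
1 [ 0.38 -0.1   0.3 ] [-0.65 -0.54 -0.99  0.51  0.26 -0.34]
1 [ 0.516 -0.29   0.217] [-0.82  0.07 -0.8   0.12  0.35 -0.48]
1 [ 0.579 -0.305  0.134] [-0.74  0.31 -0.78 -0.12  0.31 -0.42]
1 [ 0.563 -0.373  0.134] [-0.86  0.36 -0.7  -0.04  0.37 -0.53]
1 [ 0.581 -0.208  0.097] [-0.57  0.33 -0.93 -0.32  0.21 -0.27]
1 [ 0.599 -0.13   0.097] [-0.38  0.33 -0.95 -0.36  0.1  -0.12]
-1 [ 0.38 -0.1   0.3 ] [-0.65 -0.54 -0.99  0.51  0.26  2.8 ]
-1 [ 0.516 -0.29   0.217] [-0.82  0.07 -0.8   0.12  0.35  2.66]
-1 [ 0.579 -0.305  0.134] [-0.74  0.31 -0.78 -0.12  0.31  2.72]
-1 [ 0.563 -0.373  0.134] [-0.86  0.36 -0.7  -0.04  0.37  2.62]
-1 [ 0.581 -0.208  0.097] [-0.57  0.33 -0.93 -0.32  0.21  2.87]
-1 [ 0.599 -0.13   0.097] [-0.38  0.33 -0.95 -0.36  0.1   3.02]
```

Run:
```python
from h import *
q=quat(1)
bot.move_pose([.38,-.1,.3],q); bot.set_gripper(.56)
bot.move_pose(lev(.125,.0407),q)
print(bot.read_clock(),bot.read_ft_force(),bot.read_gripper_width())
ims=[]
for c,o in(("top",(270,150)),("scene",(260,190))):
    im=cv2.cvtColor(bot.camera(c),cv2.COLOR_RGB2BGR)
    for p in (lev(.125,.0407),W(f,knob(.5))): cv2.drawMarker(im,tuple(int(round(v)) for v in proj(c,p)),(0,0,255),0,3,1)
    ims.append(cv2.resize(im[o[1]:o[1]+100,o[0]:o[0]+100],(400,400),interpolation=2))
cv2.imwrite("pics/c.png",np.hstack(ims))
```

```text
5.3667 [-0.45640098 -0.63734999 -0.9794748 ] 0.559136802357019
```

View pics/c.png

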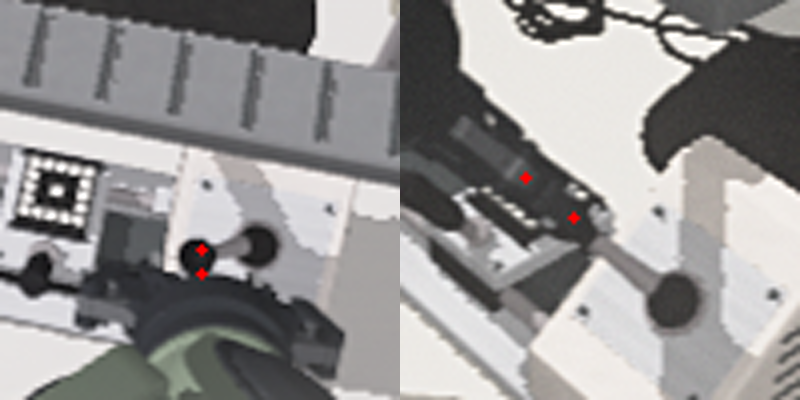

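Run:
```python
from h import *
y0=.042
print("hit",bot.move_linear(lev(.060,y0),.08,until_force=6),bot.read_position(),lev(.06,y0))
b=fy(); print("base",b); bot.set_gripper(.41); print(bot.read_gripper_width(),"after close",fy()-b,bot.read_clock())
hit=False;pk=0;log=[]
y=y0
# approach until contact
while y>-.035:
    y-=.001 if y<.034 else .002
    bot.move_linear(lev(.060,y),.03)
    F=fy()-b; log.append((round(y*1e3),round(F,1))); pk=max(pk,F)
    if pk>6 and F<1.5: break
    if abs(F)>25: break
print(log,bot.read_clock(),bot.read_position(),lev(.06,y))
im=cv2.cvtColor(bot.camera("top"),cv2.COLOR_RGB2BGR)[150:250,270:370]
im2=cv2.cvtColor(bot.camera("scene"),cv2.COLOR_RGB2BGR)[190:290,260:360]
cv2.imwrite("pics/d.png",cv2.resize(np.hstack([im,im2]),(800,400),interpolation=2))
```

```text
hit False [ 0.5826615  -0.30403372  0.13075795] [ 0.58269485 -0.30402036  0.130552  ]
base -1.0502314463545004
0.414365844137893 after close 0.949806724839276 6.7167
[(40, 1.4), (38, 1.1), (36, 4.2), (34, 9.0), (33, 10.2), (32, 9.8), (31, 10.0), (30, 10.2), (29, 9.9), (28, 9.4), (27, 9.9), (26, 8.2), (25, 9.1), (24, 8.3), (23, 9.7), (22, 10.4), (21, 13.0), (20, 13.8), (19, 15.3), (18, 15.8), (17, 17.2), (16, 18.4), (15, 19.2), (14, 16.5), (13, 5.3), (12, 0.4)] 13.2167 [ 0.57598721 -0.33432841  0.13082782] [ 0.5759435  -0.33325081  0.130552  ]
```

View pics/d.png

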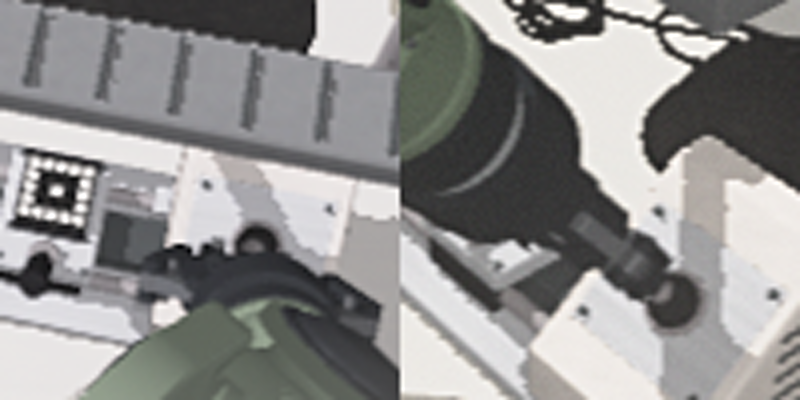

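The picture agrees with a caught lever: the fingers now sit close to the boot at (675,300). The force rose to a 19 N hump and then fell to 0, which is the notch signature. Next I let go, back away and look.

Run:
```python
from h import *
bot.set_gripper(.65); bot.move_linear(lev(.135,.012),.12)
bot.wait(.6)
print(bot.read_clock(), fy())
bot.move_linear(W(f,[-.20,-.02,.24]),.2)
ims=[]
for c,o in(("top",(250,150)),("scene",(250,180))):
    im=cv2.cvtColor(bot.camera(c),cv2.COLOR_RGB2BGR)
    for p in (knob(.14),): cv2.drawMarker(im,tuple(int(round(v)) for v in proj(c,W(f,p))),(0,0,255),0,3,1)
    ims.append(cv2.resize(im[o[1]:o[1]+110,o[0]:o[0]+110],(400,400),interpolation=2))
cv2.imwrite("pics/e.png",np.hstack(ims)); print(bot.read_clock())
```

```text
15.025 -0.2087587387168
15.9833
```

View pics/e.png

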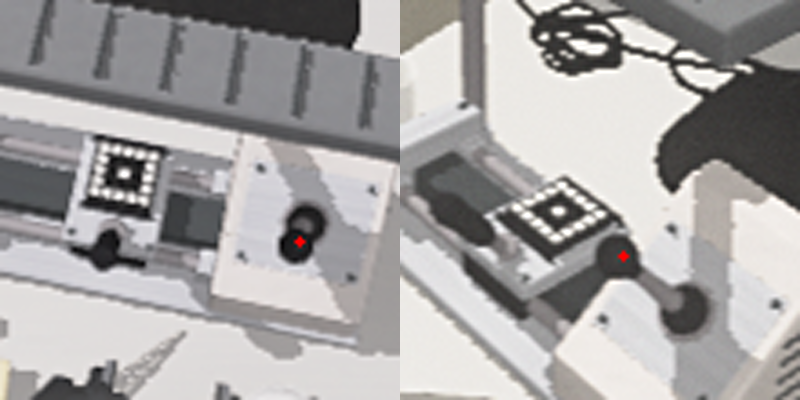

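The lever stays in off by itself. The knob is at about (298,243) in the top crop, on the predicted 0.14 rad marker. Next is the handle, pushed with the fingers shut.

```bash
cat >> h.py <<'E'
def G(y,s=.015): return W(f,np.array([-.066,y,.097])-s*n)
E
python3 - <<'E'
from h import *
print("grip proj scene",proj("scene",W(f,[-.066,.029,.097])),"obs (267,239)")
q=quat(1); bot.set_gripper(0)
bot.move_pose(G(-.012,-.09),q)
if bot.move_linear(G(-.012),.1,until_force=5): print("HIT descent",bot.read_position(),G(-.012)); raise SystemExit
b=fy(); log=[]
hit=bot.move_linear(G(.03),.03,until_force=3)
p=np.array(bot.read_position()); yy=float((p-W(f,[0,0,0]))@yf); print("contact",hit,yy,fy()-b,bot.read_clock())
t=yy+.030
h2=bot.move_linear(G(t),.03,until_force=18); print("slid",h2,float((np.array(bot.read_position())-W(f,[0,0,0]))@yf),fy()-b,bot.read_clock())
im=cv2.cvtColor(bot.camera("top"),cv2.COLOR_RGB2BGR)[150:260,210:360]
im2=cv2.cvtColor(bot.camera("scene"),cv2.COLOR_RGB2BGR)[180:290,210:360]
cv2.imwrite("pics/g.png",cv2.resize(np.hstack([im,im2]),(800,293),interpolation=2))
E
```

```text
grip proj scene [268.52157112 239.70606253] obs (267,239)
contact True 0.0046100174379147835 -0.3097469394532205 18.975
slid False 0.0345951725254591 -2.8747018360172514 20.1417
```

View pics/g.png

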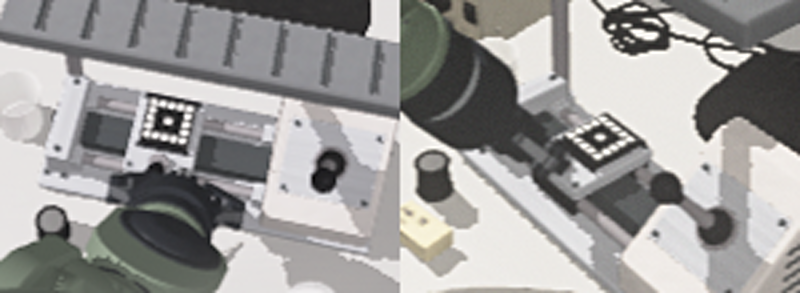

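The carriage slides freely: the tray moved about 27 mm left and the lever is still in off at (323,180). I'll push on gently to feel for the stop.

Run:
```python
from h import *
Y=lambda: float((np.array(bot.read_position())-W(f,[0,0,0]))@yf)
print(bot.move_linear(G(.055),.03,until_force=14),Y(),fy())
y=.055;log=[]
while y<.1:
    y+=.001; bot.move_linear(G(y),.012)
    F=fy(); log.append((round(Y()*1e3,1),round(F,1)))
    if F<-17: break
print(log,bot.read_clock()); bot.wait(.4); print(Y(),fy())
```

```text
False 0.05530621632649955 -2.455008547655874
[(55.9, -3.3), (56.9, -3.5), (57.9, -4.0), (58.8, -5.3), (59.9, -4.0), (60.8, -4.4), (61.9, -4.7), (62.8, -3.7), (63.9, -4.6), (64.6, -5.5), (65.4, -5.4), (66.3, -5.8), (67.1, -5.7), (68.0, -6.5), (68.4, -7.6), (68.6, -9.9), (68.8, -12.4), (69.0, -14.3), (69.2, -16.9), (69.5, -18.5)] 26.075
0.06947552328762602 -18.266993719856906
```

The plunger ramp runs from about 64 to 68 mm and is followed by a hard stop. I'll back off and take a last look.

Run:
```python
from h import *
bot.move_linear(G(.05),.03); print(fy())
bot.move_linear(G(.05,-.1),.12); bot.move_linear(W(f,[-.25,.0,.26]),.2); bot.wait(.3)
im=cv2.cvtColor(bot.camera("top"),cv2.COLOR_RGB2BGR)[150:290,210:360]
im2=cv2.cvtColor(bot.camera("scene"),cv2.COLOR_RGB2BGR)[180:320,190:340]
cv2.imwrite("pics/i.png",cv2.resize(np.hstack([im,im2]),(800,373),interpolation=2)); print(bot.read_clock(),bot.read_ft_force())
```

```text
0.24826499114087697
29.9 [ 0.42104556 -0.83453848 -0.43902188]
```

View pics/i.png

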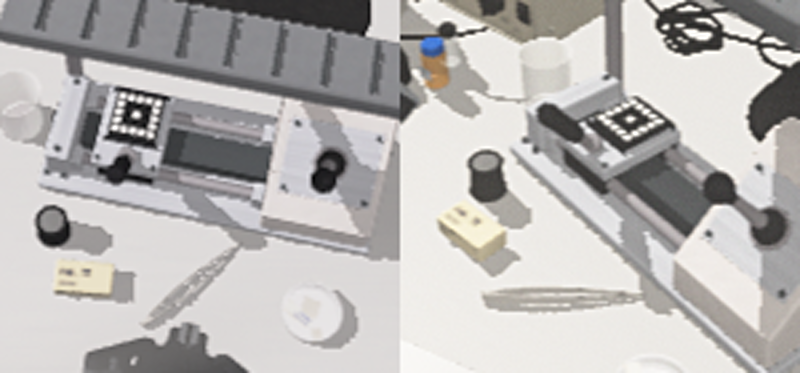

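The lever is in off at (323,180), the carriage is near the end block with its tray at (135,115), and the bystanders look unmoved. The gripper is clear, so I'm handing in.

```bash
python3 -c "
from cell import bot
print(bot.close_job())"
```

```text
the job is handed in; nothing more can be done
None
```

The lever is in off, the carriage is pushed home against its stop, and the job was handed in at about 30 s on the robot's clock (limit 72 s). The hand-in returned no verdict.

- **Lever:** I moved the knob slowly between loosely straddling fingers. The force rose to 19 N at the hump and then dropped to about 0. I then let go, and every later picture shows the lever standing at about 0.14 rad left of square.
- **Carriage:** I pushed the handle with the fingers shut. Sliding took about 3 to 5 N, and the force rose a little over the last 4 mm. A hard stop followed at about y = 92 mm, within the 85 to 110 mm given. The push peaked at 18 N, well under the 45 N limit. I backed off sideways and clear of everything.
- **Last checks:** The final picture shows the lever in off, the carriage next to the end block, the bystanders looking unmoved and the gripper clear. The wrist force was about zero.

**What disagreed or was not checked:**
- The lever forces I felt were higher than stated: about 10 N before the hump instead of 2 to 4 N, and 19 N at the hump instead of about 10 N. Contact low on the knob or rubbing may explain this, but I did not find out.
- I could not measure the plunger's force after letting go. That the carriage stayed fully pressed in rests on its friction (about 5 N) being greater than the spring (2.8 N).

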